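# Make up two leg-fitting kits from the prosthetics bench stock

## Task

Make up the parts kits for two leg fittings: the blue tray gets the silver tube and the red square adapter, the yellow tray gets the black tube and the plain steel round adapter. In each tray lay the tube lengthwise between the black guide blocks of the long bay, and set the adapter upright, centred on the round mark of the short bay. The green tube and the brass collar are not wanted: leave them where they are.

Things in the scene. Friction and masses are not known exactly. Their poses are not given: they have to be found in the camera images.
- blue_tray: blue kit tray, fixed, 215 (x) by 130 (y) by 24 mm high, walls and floor 4 mm. Origin: centre of underside, z up. A cross wall at x = +18.5 mm parts the long bay (120 x 122 mm inside, centre x = -43.5, y = 0, nearer the robot) from the short bay (83 x 122 mm, centre x = +62, y = 0) with a flat white round mark, 76 mm, at its centre. Yaw within 20 degrees of 0; on the robot's left or right.
- yellow_tray: yellow kit tray, in all else the same as the blue one, on the other side. In both, four black guide blocks (16 x 14 mm, 14 mm above the floor) stand in the long bay at x = -43.5 +-46 mm, y = +-35 mm; the tube lies along the tray's x, midway between the two rows, which are 56 mm apart, over a flat white strip at the long bay's centre.
- silver_tube: bright silver aluminium leg tube, 30 mm in diameter, lying, with a square dark grey clamp (34 x 34 mm, 20 mm long) on each end; 92 mm long in all, 52 mm bare in the middle, about 180 g. Origin: centre of the tube, on its axis, 17 mm above what it lies on; x along the tube, either way round. Belongs in the blue tray.
- black_tube: black leg tube, 30 mm in diameter, lying, with a square silver clamp (34 x 34 mm, 20 mm long) on each end; 92 mm long in all, 52 mm bare in the middle, about 150 g. Origin: centre of the tube, on its axis, 17 mm above what it lies on; x along the tube, either way round. Belongs in the yellow tray.
- green_tube: green leg tube, 30 mm in diameter, lying, with a square dark grey clamp (34 x 34 mm, 20 mm long) on each end; 92 mm long in all, 52 mm bare in the middle, about 170 g. Origin: centre of the tube, on its axis, 17 mm above what it lies on; x along the tube, either way round. Not wanted: stays in the stock.
- round_adapter: round pyramid adapter of plain steel: disc 46 mm in diameter, 22 mm high, with a low cone and a small dark square stud (14 mm) on top, 36 mm high in all, about 160 g. Origin: centre of the underside; z up. Belongs in the yellow tray.
- square_adapter: red square adapter: block 46 x 46 mm, 22 mm high, sides along its x and y, with a steel boss 26 mm in diameter on top, 32 mm high in all, about 160 g. Origin: centre of the underside; z up. Belongs in the blue tray.
- brass_collar: brass-coloured collar (ring) 46 mm in outer, 28 mm in inner diameter, 26 mm high, about 120 g. Origin: centre of the underside. Not wanted: stays in the stock.

How it is judged:
By the outcome, as a careful person would: the job done as asked, in the order asked, and still so for the second after the job is handed in, with the robot touching nothing.
It also fails if it takes over 112 s, if anything falls off the work surface, if the arm or the gripper's body presses on something with over 40 N, if the wrist force passes 120 N, or if a joint passes its speed limit or range.

## Robot

A 6-joint arm with a two-finger parallel gripper is mounted at the origin on the work surface. World frame = base frame: x ahead of the robot, y to its left, z up, the work surface at z = 0. Lengths are in m, angles in rad, forces in N, time in s.
With the tool pointing down it reaches from about 0.25 to 0.85 m from the base axis. Payload 12.5 kg.
Tool frame: the origin (TCP) lies on the centre line of the jaws, within the pads' length; the fingertips stand 17 mm ahead of it and the grasp point (between the pads) lies 2 mm behind it (robot.tips_ahead is the distance from the TCP to the fingertips, in m); z points along the fingers, y is the direction in which the jaws open and shut (so a half turn about z gives the same grasp; the last joint's range is limited). The gripper opens to 93 mm and grips with 3 to 60 N. Pads are 15 mm wide; open, the fingers measure 128 mm over their backs; the gripper's body (75 mm by 188 mm) begins 65 mm behind the grasp point.
Start: joints at [1.18, 0.351, 1.652, -0, 1.139, -0.085], TCP at [0.166, 0.524, 0.236] pointing down, gripper open.
Joint ranges: [-2.75, 2.75], [-0.79, 2.1], [0.01, 2.65], [-1.57, 4.71], [0.07, 3.14], [-2.87, 2.87]. Speed limits (rad/s): [2.22, 2.22, 2.79, 3.14, 3.14, 3.14].

## Interface

Orientations are given as a rotation vector (axis times angle).
In Python, from rig import robot, optics gives the robot as it stands.
- The arm moves only by the shell command python3 -m crank 'ROWS' [FORCE]. ROWS is JSON, a list of rows, each an object with "xyz": the shift along the tool's x, y, z in cm, a list of three; "angular": the turn, a rotation vector about the tool's x, y, z in rad, a list of three; "gripper": the gripper command: -1 is fully open, 1 is shut, values between are in proportion. A call has 1 to 20 rows; each row is the pose to reach, as a shift and turn from the pose commanded when the call began, along the tool's axes at that moment; what a row does not reach only later rows make up. A row lasts 1/12 s, in which the tool goes at most 41.7 mm and 7.16 degrees, less where a joint would pass 70% of its speed; a pose out of reach is approached as far as the arm can. A call with a gripper value outside its range is refused whole. The fingers move at their own pace and stop on an object; FORCE is the grip in N (left out, the last holds). Time passes only in rows, so rows that repeat a pose let the fingers close. It gives the time, the measured TCP pose, the force and the opening at its end, in the units of the state.
- robot.observe(): the state, without advancing time (a new reading comes with each control period).
- optics.get_image(name): name is "side" or "top" or "wrist"; returns a dict with "frame" (420x560x3 uint8, red, green, blue), "range_z" (420x560 float32, m along the optical axis (not along the pixel's ray), 0 where there is no reading), "mtx" (3x3 intrinsics, pixels), "rvec" (rotation vector, rad) and "tvec" (3), from world to camera coordinates, as OpenCV has them. Camera axes: x right, y down, z forward; pixel columns grow to the right and rows downward; lengths in m; the calibration is good to about 2 mm. A picture is of the moment at which its call begins.
- robot.hand_in(): hands the job in, once; it reports no verdict.
The state is a dict: "clock": time; "qpos": joint angles; "qvel": joint speeds; "effort": joint torques, N m; "tcp_pos": TCP position; "orientation": TCP orientation; "ft_force": force on the tool from outside, world axes, zero at the start; "ft_torque": the same for the moment, N m; "grip_width": finger opening in m.
Only numpy, scipy, OpenCV 4.12 (cv2) and the standard library are available. Lean on these libraries where they do the work, as an engineer would, in place of code of your own. Each camera call takes 0.05 s, during which the arm holds its last target.

## Working session

There is one attempt and no reset: what is moved stays moved. The work goes in short steps, Python scripts to look and compute and a shell command to move; the robot and the scene stay as the last step left them, time stands still between calls to the robot, and variables do not carry over. Pictures are saved under pics/ and viewed, and the job is handed in when it is done.

```bash
ls; mkdir -p pics; python3 - <<'E'
from rig import robot, optics
import cv2,pickle
print(robot.observe())
for n in ["top","side"]:
    d=optics.get_image(n)
    pickle.dump(d,open(f"pics/{n}0.pkl","wb"))
    cv2.imwrite(f"pics/{n}0.png",d["frame"][:,:,::-1])
    print(n,d["mtx"].tolist(),d["rvec"],d["tvec"])
E
```

```text
pics
{'clock': 0.0, 'qpos': array([ 1.18040421e+00,  3.51267136e-01,  1.65241560e+00,  3.38093226e-05,
        1.13905517e+00, -8.46272061e-02]), 'qvel': array([-0.00104219,  0.00012663, -0.00046363,  0.00191694, -0.00195082,
       -0.00049416]), 'effort': array([ 3.18003164e-03, -4.97300792e+01, -2.85276818e+01,  6.99661975e-02,
        2.55174102e-02, -1.36519961e-04]), 'tcp_pos': array([0.16542632, 0.52420725, 0.23508771]), 'orientation': array([-4.78401937e-01, -3.10465015e+00,  1.73694715e-03]), 'ft_force': array([ 0.74280217, -0.33547751, -0.344683  ]), 'ft_torque': array([ 0.07678734,  0.0296789 , -0.00840046]), 'grip_width': 0.0927880903674258}
top [[459.0220815362097, 0.0, 289.1344634612102], [0.0, 459.0220815362097, 210.69137861873133], [0.0, 0.0, 1.0]] [ 2.13713201 -2.18153608  0.12521902] [0.00961772 0.58167509 0.91686427]
side [[538.6451980537345, 0.0, 269.8209429622731], [0.0, 538.6451980537345, 212.23466696018184], [0.0, 0.0, 1.0]] [ 0.14401996 -2.85449126  1.17407579] [0.55590983 0.06506895 1.16704064]
```

View pics/top0.png

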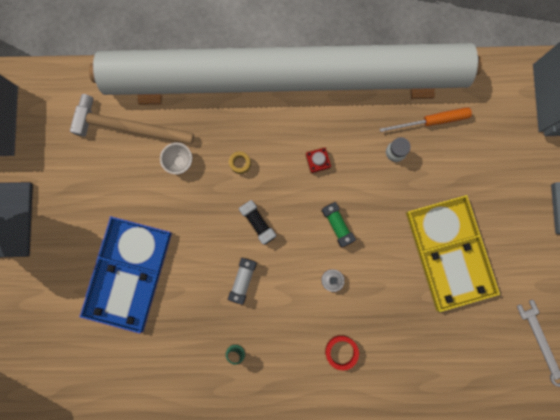

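View pics/side0.png

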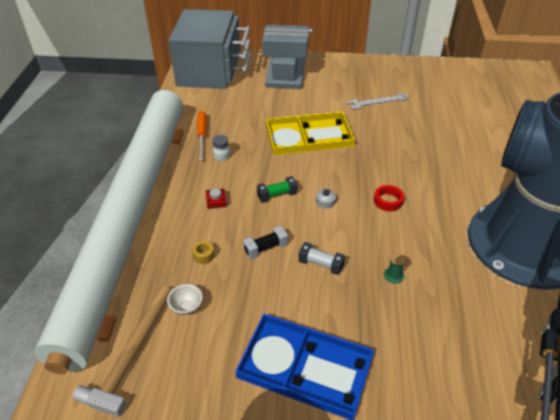

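The top view shows the blue tray at left (126,275) and the yellow tray at right (453,254). Stock items: black tube (257,222), silver tube (243,282), green tube (339,225), red adapter (318,160), steel adapter (333,281), brass collar (240,162).

```bash
cat > h.py <<'E'
import numpy as np,cv2
def cam(d):
    R=cv2.Rodrigues(np.array(d["rvec"],float))[0];t=np.array(d["tvec"],float).ravel();return R,t,np.array(d["mtx"])
def ray(d,uv,z):
    R,t,K=cam(d);uv=np.atleast_2d(uv).astype(float)
    r=np.c_[uv,np.ones(len(uv))]@np.linalg.inv(K).T@R
    c=-R.T@t
    return c+r*((z-c[2])/r[:,2])[:,None]
def cloud(d):
    R,t,K=cam(d);Z=d["range_z"];v,u=np.mgrid[:Z.shape[0],:Z.shape[1]]
    p=np.stack([(u-K[0,2])*Z/K[0,0],(v-K[1,2])*Z/K[1,1],Z],-1)
    P=(p-t)@R; P[Z==0]=np.nan
    return P
def proj(d,P):
    return cv2.projectPoints(np.atleast_2d(P).astype(float),np.array(d["rvec"],float),np.array(d["tvec"],float),np.array(d["mtx"]),None)[0][:,0]
E
python3 - <<'E'
import pickle,cv2,numpy as np
from h import *
d=pickle.load(open("pics/top0.pkl","rb"));P=cloud(d)
print("table z med",np.nanmedian(P[...,2]), [P[v,u].round(4).tolist() for u,v in [(290,250),(290,120),(420,380),(180,380)]])
hsv=cv2.cvtColor(d["frame"],cv2.COLOR_RGB2HSV)
# objects by height from the depth
for n,(u,v),r in [("black",(257,222),28),("silver",(243,282),28),("green",(339,225),28),("red",(318,160),20),("steel",(333,281),18),("brass",(240,162),18),("bluetray",(126,275),65),("yellowtray",(453,254),65)]:
    sl=np.s_[v-r:v+r,u-r:u+r]; p=P[sl].reshape(-1,3); thr=0.009
    h=hsv[sl].reshape(-1,3)
    m=p[:,2]>thr
    if n=="bluetray": m=(abs(h[:,0]-112)<14)&(h[:,1]>120)
    if n=="yellowtray": m=(abs(h[:,0]-28)<5)&(h[:,1]>180)
    img=m.reshape(2*r,2*r).astype(np.uint8)
    nn,lab,st,ce=cv2.connectedComponentsWithStats(img); k=1+np.argmax(st[1:,4]); mm=(lab==k).ravel()
    q=p[mm]
    (c,s,a)=cv2.minAreaRect((q[:,:2]*1000).astype(np.float32))
    print(n,mm.sum(),"mean",np.nanmean(q,0).round(4),"zpct",np.nanpercentile(q[:,2],[5,50,95,100]).round(4),"rect",np.round(c,1),np.round(s,1),round(a,1))
E
```

```text
table z med 0.00033945853566283673 [[0.5017, -0.0024, -0.0009], [0.7861, -0.0083, 0.0016], [0.2307, -0.2632, 0.0037], [0.24, 0.229, 0.0025]]
black 679 mean [0.5602 0.0636 0.0311] zpct [0.0224 0.0319 0.0363 0.0387] rect [560.7  63.9] [92.8 33.9] 33.2
silver 719 mean [0.4406 0.0963 0.0307] zpct [0.0219 0.0318 0.0359 0.0388] rect [440.9  97.2] [33.9 93.3] 71.1
green 693 mean [ 0.5522 -0.1035  0.0308] zpct [0.022  0.0318 0.0356 0.0386] rect [ 553.3 -104.7] [92.9 34.6] 26.0
red 481 mean [ 0.6911 -0.0663  0.024 ] zpct [0.0173 0.0226 0.0333 0.0375] rect [693.2 -66.7] [46.7 46.1] 14.0
steel 384 mean [ 0.438 -0.089  0.026] zpct [0.0198 0.0255 0.036  0.0397] rect [437.6 -89. ] [44.9 43.5] 2.4
brass 281 mean [0.6896 0.1004 0.0241] zpct [0.0119 0.0254 0.0286 0.03  ] rect [690.1 100.7] [44.3 44.3] 18.4
bluetray 6 mean [0.4788 0.3264 0.0045] zpct [0.0014 0.0048 0.0071 0.0076] rect [478.8 327.1] [11.8  0. ] 88.8Traceback (most recent call last):
  File "<stdin>", line 14, in <module>
    return _wrapfunc(a, 'argmax', axis=axis, out=out, **kwds)
    return bound(*args, **kwds)
ValueError: attempt to get argmax of an empty sequence
```

```bash
python3 - <<'E'
import cv2,numpy as np
im=cv2.imread("pics/top0.png")
a=cv2.resize(im[205:345,70:185],None,fx=4,fy=4,interpolation=cv2.INTER_CUBIC)[:560]
b=cv2.resize(im[185:325,400:505],None,fx=3.3,fy=4,interpolation=cv2.INTER_CUBIC)
b=cv2.resize(im[185:325,400:505],None,fx=3.2,fy=4*.8)
cv2.imwrite("pics/trays.png",np.hstack([cv2.resize(a,(368,448)),b[:448]]))
cv2.imwrite("pics/stock.png",cv2.resize(im[140:310,220:365],None,fx=3.5,fy=3.5,interpolation=cv2.INTER_CUBIC))
E
```

```text
(no output)
```

View pics/trays.png

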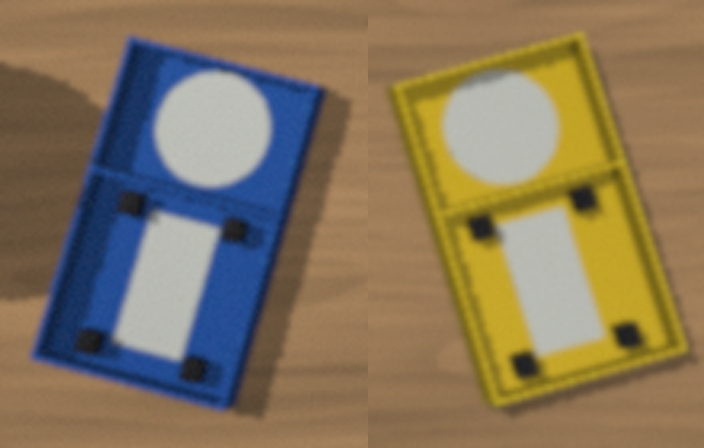

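```bash
python3 - <<'E'
import pickle,cv2,numpy as np
from h import *
for cam_ in ["top","side"]:
  d=pickle.load(open(f"pics/{cam_}0.pkl","rb"))
  hsv=cv2.cvtColor(d["frame"],cv2.COLOR_RGB2HSV);H,S,V=[hsv[...,i].astype(int) for i in range(3)]
  boxes={"top":{"blue":(65,205,190,345),"yellow":(395,180,510,325)},"side":{"blue":(225,305,390,420),"yellow":(258,105,362,158)}}[cam_]
  for n,(x0,y0,x1,y1) in boxes.items():
    sel=np.zeros(H.shape,bool);sel[y0:y1,x0:x1]=1
    m=(S>110)&sel&((abs(H-112)<15) if n=="blue" else ((abs(H-28)<5)&(S>170)))
    print(cam_,n,"hsv rim",m.sum())
    m=m.astype(np.uint8)
    cs=cv2.findContours(m,cv2.RETR_EXTERNAL,cv2.CHAIN_APPROX_NONE)[0]
    c=max(cs,key=cv2.contourArea)[:,0]
    q=ray(d,c,0.024)[:,:2]*1000
    (ce,s,a)=cv2.minAreaRect(q.astype(np.float32)); print(" rim rect",np.round(ce,1),np.round(s,1),round(a,1))
    hull=cv2.fillConvexPoly(np.zeros(H.shape,np.uint8),cv2.convexHull(c.astype(np.int32)),1)
    w=((hull>0)&(S<70)&(V>110)).astype(np.uint8)
    nn,lab,st,cen=cv2.connectedComponentsWithStats(w)
    cc=[]
    for k in np.argsort(-st[1:,4])[:2]+1:
        p=ray(d,cen[k],0.004)[0]*1000; cc.append(p); 
        q=ray(d,np.argwhere(lab==k)[:,::-1],0.004)[:,:2]*1000
        r=cv2.minAreaRect(q.astype(np.float32))
        print("  white",st[k,4],cen[k].round(1),p[:2].round(1),[np.round(x,1) for x in r])
    cc.sort(key=lambda p:p[0]); dd=cc[1]-cc[0]; print("  dist(105.5)",np.hypot(*dd[:2]).round(1),"yaw",np.degrees(np.arctan2(dd[1],dd[0])).round(2))
E
```

```text
top blue hsv rim 4291
 rim rect [458.7 338.3] [132.9 211.9] 74.4
  white 1049 [136.1 244.9] [519.1 324. ] [array([519.6, 324. ]), array([76.1, 75.9]), np.float64(25.7)]
  white 982 [121.5 293.8] [417.2 352.6] [array([417.5, 352.3]), array([48.7, 89.2]), np.float64(74.1)]
  dist(105.5) 105.9 yaw -15.69
top yellow hsv rim 4123
 rim rect [ 488.6 -338.3] [214.3 133.4] 14.6
  white 983 [441.  224.2] [ 549.7 -325. ] [array([ 550.3, -325.1]), array([73. , 72.7]), np.float64(88.8)]
  white 912 [456.4 272.4] [ 447.3 -351.3] [array([ 447.5, -351. ]), array([87.3, 46.2]), np.float64(14.4)]
  dist(105.5) 105.7 yaw 14.38
side blue hsv rim 6014
 rim rect [460.4 347.6] [139.1 213.9] 74.3
  white 1231 [272.5 354.7] [519.3 326.9] [array([519.7, 326.3]), array([74.4, 75.3]), np.float64(46.5)]
  white 1199 [328.4 373.8] [417.3 354.6] [array([418.1, 354. ]), array([46.2, 88.2]), np.float64(74.3)]
  dist(105.5) 105.7 yaw -15.22
side yellow hsv rim 1999
 rim rect [ 488. -323.] [217.9 157.1] 14.5
  white 371 [285.8 136.9] [ 550.3 -319.9] [array([ 549.8, -320.1]), array([69.5, 69.6]), np.float64(5.2)]
  white 321 [324.7 132.8] [ 447.9 -347.3] [array([ 448.3, -347. ]), array([86.2, 44.4]), np.float64(14.5)]
  dist(105.5) 106.0 yaw 14.97
```

```bash
cat >> h.py <<'E'
from scipy.spatial.transform import Rotation as Ro
def plan(xyz,yaw_deg,st=None):
    """shift (cm) and turn (rad) in tool axes from the current pose to tool-down at xyz with tool x at world yaw"""
    if st is None:
        from rig import robot
        st=robot.observe()
    R=Ro.from_rotvec(st["orientation"])
    y=np.radians(yaw_deg);T=np.array([[np.cos(y),np.sin(y),0],[np.sin(y),-np.cos(y),0],[0,0,-1]])
    s=R.inv().apply(np.array(xyz)-st["tcp_pos"])*100
    a=(R.inv()*Ro.from_matrix(T)).as_rotvec()
    tx=R.as_matrix()[:,0]
    print("t",st["clock"],"pos",st["tcp_pos"].round(4),"yaw",np.degrees(np.arctan2(tx[1],tx[0])).round(2),"w",round(st["grip_width"],4),"F",np.round(st["ft_force"],1))
    print("  shift cm",s.round(2),"turn",a.round(3),"rows>=",int(np.ceil(max(np.linalg.norm(s)/4.17,np.degrees(np.linalg.norm(a))/7.16))))
def snap(n,tag):
    from rig import optics
    import pickle
    d=optics.get_image(n);pickle.dump(d,open(f"pics/{tag}.pkl","wb"));cv2.imwrite(f"pics/{tag}.png",d["frame"][:,:,::-1]);return d
E
python3 - <<'E'
from h import *
d=snap("wrist","w0"); print(d["mtx"].round(1).tolist(),d["rvec"],d["tvec"],(-cam(d)[0].T@cam(d)[1]).round(4))
plan([0.4408,0.0965,0.17],161.1)
E
```

```text
[[339.8, 0.0, 284.6], [0.0, 339.8, 211.4], [0.0, 0.0, 1.0]] [-2.3362275  -1.7139936  -0.24859179] [-0.54962949 -0.03255662  0.39061652] [0.0886 0.5487 0.3832]
t 0.15 pos [0.1655 0.5243 0.2352] yaw 162.48 w 0.093 F [ 0.6  0.6 -0.9]
  shift cm [-39.13 -32.5    6.55] turn [-0.001 -0.     0.024] rows>= 13
```

View pics/w0.png

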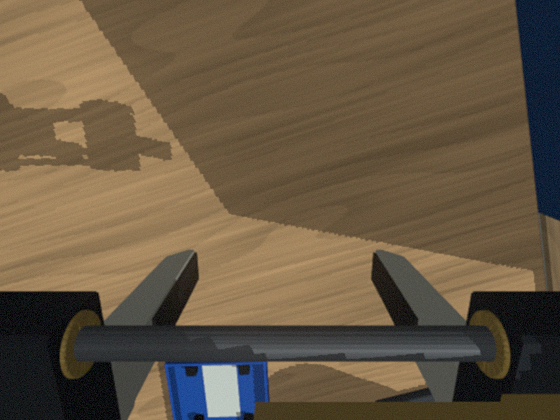

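The wrist view looks past the two fingers (tips near (190,255) and (380,255)), with a cross bar at row 340. The tips and the floor just ahead of them are visible. Now I'll move over the silver tube.

```bash
python3 -m crank '[{"xyz":[-39.1,-32.5,6.5],"angular":[0,0,0.024],"gripper":-0.2},{"xyz":[-39.1,-32.5,6.5],"angular":[0,0,0.024],"gripper":-0.2},{"xyz":[-39.1,-32.5,6.5],"angular":[0,0,0.024],"gripper":-0.2},{"xyz":[-39.1,-32.5,6.5],"angular":[0,0,0.024],"gripper":-0.2},{"xyz":[-39.1,-32.5,6.5],"angular":[0,0,0.024],"gripper":-0.2},{"xyz":[-39.1,-32.5,6.5],"angular":[0,0,0.024],"gripper":-0.2},{"xyz":[-39.1,-32.5,6.5],"angular":[0,0,0.024],"gripper":-0.2},{"xyz":[-39.1,-32.5,6.5],"angular":[0,0,0.024],"gripper":-0.2},{"xyz":[-39.1,-32.5,6.5],"angular":[0,0,0.024],"gripper":-0.2},{"xyz":[-39.1,-32.5,6.5],"angular":[0,0,0.024],"gripper":-0.2},{"xyz":[-39.1,-32.5,6.5],"angular":[0,0,0.024],"gripper":-0.2},{"xyz":[-39.1,-32.5,6.5],"angular":[0,0,0.024],"gripper":-0.2},{"xyz":[-39.1,-32.5,6.5],"angular":[0,0,0.024],"gripper":-0.2},{"xyz":[-39.1,-32.5,6.5],"angular":[0,0,0.024],"gripper":-0.2},{"xyz":[-39.1,-32.5,6.5],"angular":[0,0,0.024],"gripper":-0.2},{"xyz":[-39.1,-32.5,6.5],"angular":[0,0,0.024],"gripper":-0.2},{"xyz":[-39.1,-32.5,6.5],"angular":[0,0,0.024],"gripper":-0.2}]' 20; python3 - <<'E'
from h import *
snap("wrist","w1");plan([0.4408,0.0965,0.17],161.1)
E
```

```text
clock: 1.57
tcp_pos: [0.44, 0.0979, 0.1708]
orientation: [0.513, 3.099, 0.0]
ft_force: [-0.1, 0.6, -0.4]
grip_width: 0.0554
t 1.6167 pos [0.4401 0.0979 0.1708] yaw 161.2 w 0.0563 F [0.3 0.  0.6]
  shift cm [-0.11 -0.1   0.08] turn [0.    0.    0.002] rows>= 1
```

View pics/w1.png

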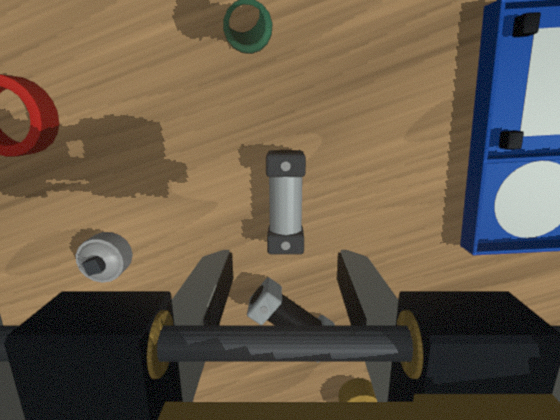

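The silver tube stands upright in the wrist image, centred at (286,202), midway between the fingers. Next is a wrist-depth measurement of it.

```bash
cat >> h.py <<'E'
def meas(tag,box,zmin=0.012,zmax=0.05):
    import pickle
    d=pickle.load(open(f"pics/{tag}.pkl","rb"));P=cloud(d);x0,y0,x1,y1=box
    p=P[y0:y1,x0:x1];m=((p[...,2]>zmin)&(p[...,2]<zmax)).astype(np.uint8)
    _,lab,st,_=cv2.connectedComponentsWithStats(m);k=1+np.argmax(st[1:,4]);q=p[lab==k]
    r=cv2.minAreaRect((q[:,:2]*1000).astype(np.float32))
    print(tag,"n",len(q),"mean",q.mean(0).round(4),"ztop",np.percentile(q[:,2],[50,95]).round(4),"rect",[np.round(x,1) for x in r])
E
python3 - <<'E'
from h import *
meas("w1",(250,140,320,262))
E
```

```text
w1 n 3648 mean [0.4375 0.0994 0.0299] ztop [0.0309 0.0338] rect [array([439.9,  98.7]), array([33.8, 92.7]), np.float64(71.0)]
```

```bash
python3 -m crank '[{"xyz":[0,0,4],"angular":[0,0,0],"gripper":-0.2},{"xyz":[0,0,8],"angular":[0,0,0],"gripper":-0.2},{"xyz":[0,0,11],"angular":[0,0,0],"gripper":-0.2},{"xyz":[0,0,13.5],"angular":[0,0,0],"gripper":-0.2},{"xyz":[0,0,14.6],"angular":[0,0,0],"gripper":-0.2},{"xyz":[0,0,15],"angular":[0,0,0],"gripper":-0.2},{"xyz":[0,0,15],"angular":[0,0,0],"gripper":-0.2},{"xyz":[0,0,15],"angular":[0,0,0],"gripper":1},{"xyz":[0,0,15],"angular":[0,0,0],"gripper":1},{"xyz":[0,0,15],"angular":[0,0,0],"gripper":1},{"xyz":[0,0,15],"angular":[0,0,0],"gripper":1},{"xyz":[0,0,15],"angular":[0,0,0],"gripper":1},{"xyz":[0,0,15],"angular":[0,0,0],"gripper":1},{"xyz":[0,0,15],"angular":[0,0,0],"gripper":1}]' 25
```

```text
clock: 2.78
tcp_pos: [0.441, 0.0969, 0.0212]
orientation: [0.516, 3.098, 0.001]
ft_force: [-1.1, 1.0, 8.1]
grip_width: 0.0293
```

```bash
python3 -m crank '[{"xyz":[0,0,-1],"angular":[0,0,0],"gripper":1},{"xyz":[0,0,-3],"angular":[0,0,0],"gripper":1},{"xyz":[0,0,-6],"angular":[0,0,0],"gripper":1},{"xyz":[0,0,-9],"angular":[0,0,0],"gripper":1},{"xyz":[0,0,-11],"angular":[0,0,0],"gripper":1},{"xyz":[0,0,-11],"angular":[0,0,0],"gripper":1},{"xyz":[0,0,-11],"angular":[0,0,0],"gripper":1}]'; python3 - <<'E'
from h import *
snap("wrist","w2");plan([0.4172,0.3530,0.13],164.5)
E
```

```text
clock: 3.37
tcp_pos: [0.4408, 0.0968, 0.1314]
orientation: [0.515, 3.097, 0.001]
ft_force: [0.5, 0.6, -1.7]
grip_width: 0.0295
t 3.4167 pos [0.4402 0.0968 0.1304] yaw 161.1 w 0.0297 F [-0.5  0.2 -1.4]
  shift cm [10.47 23.5   0.04] turn [-0.    -0.    -0.059] rows>= 7
```

View pics/w2.png

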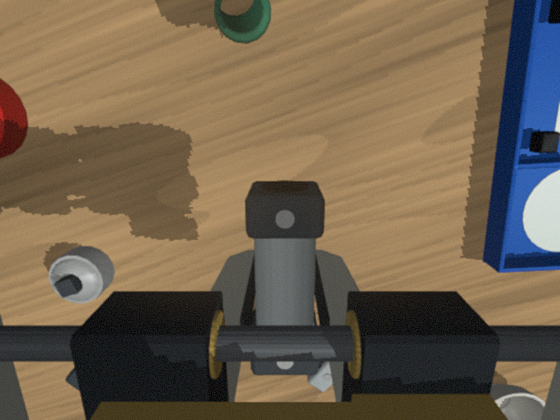

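```bash
python3 -m crank '[{"xyz":[10.5,23.5,0],"angular":[0,0,-0.059],"gripper":1},{"xyz":[10.5,23.5,0],"angular":[0,0,-0.059],"gripper":1},{"xyz":[10.5,23.5,0],"angular":[0,0,-0.059],"gripper":1},{"xyz":[10.5,23.5,0],"angular":[0,0,-0.059],"gripper":1},{"xyz":[10.5,23.5,0],"angular":[0,0,-0.059],"gripper":1},{"xyz":[10.5,23.5,0],"angular":[0,0,-0.059],"gripper":1},{"xyz":[10.5,23.5,0],"angular":[0,0,-0.059],"gripper":1},{"xyz":[10.5,23.5,0],"angular":[0,0,-0.059],"gripper":1},{"xyz":[10.5,23.5,0],"angular":[0,0,-0.059],"gripper":1},{"xyz":[10.5,23.5,0],"angular":[0,0,-0.059],"gripper":1}]'; python3 - <<'E'
from h import *
snap("wrist","w3");snap("top","t3");plan([0.4172,0.3530,0.03],164.5)
E
```

```text
clock: 4.25
tcp_pos: [0.4171, 0.3517, 0.1297]
orientation: [-0.425, -3.111, 0.003]
ft_force: [0.9, -0.1, -0.8]
grip_width: 0.0295
t 4.35 pos [0.4175 0.3518 0.1303] yaw 164.39 w 0.0292 F [-0.2 -0.2 -2.3]
  shift cm [ 0.06  0.12 10.03] turn [-0.001 -0.001 -0.002] rows>= 3
```

View pics/w3.png

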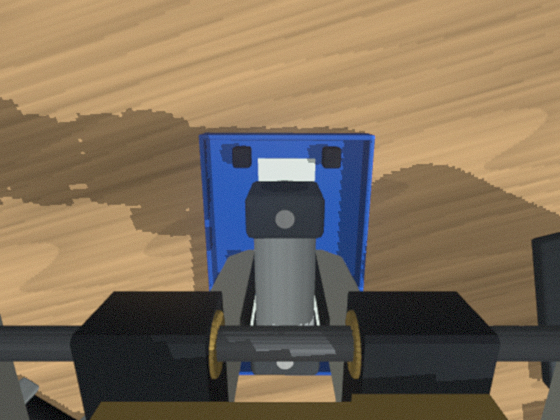

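The held tube is in line with the strip (258–315 at row 170) and midway between the two visible guide blocks (241 and 331). Lowering it now.

```bash
python3 -m crank '[{"xyz":[0.05,0.1,3],"angular":[0,0,0],"gripper":1},{"xyz":[0.05,0.1,6],"angular":[0,0,0],"gripper":1},{"xyz":[0.05,0.1,8.5],"angular":[0,0,0],"gripper":1},{"xyz":[0.05,0.1,9.8],"angular":[0,0,0],"gripper":1},{"xyz":[0.05,0.1,10.3],"angular":[0,0,0],"gripper":1},{"xyz":[0.05,0.1,10.4],"angular":[0,0,0],"gripper":1},{"xyz":[0.05,0.1,10.4],"angular":[0,0,0],"gripper":1},{"xyz":[0.05,0.1,10.4],"angular":[0,0,0],"gripper":1},{"xyz":[0.05,0.1,10.4],"angular":[0,0,0],"gripper":1}]'
```

```text
clock: 5.1
tcp_pos: [0.4177, 0.3545, 0.0277]
orientation: [0.424, 3.112, 0.002]
ft_force: [0.1, 0.2, -1.6]
grip_width: 0.0294
```

```bash
python3 -m crank '[{"xyz":[0,-0.08,0.1],"angular":[0,0,0],"gripper":1},{"xyz":[0,-0.08,0.15],"angular":[0,0,0],"gripper":1},{"xyz":[0,-0.08,0.2],"angular":[0,0,0],"gripper":1},{"xyz":[0,-0.08,0.2],"angular":[0,0,0],"gripper":1},{"xyz":[0,-0.08,0.2],"angular":[0,0,0],"gripper":1}]'; python3 -c "
from rig import robot;print(robot.observe())"
```

```text
clock: 5.52
tcp_pos: [0.417, 0.3536, 0.0253]
orientation: [0.424, 3.113, 0.0]
ft_force: [-1.8, -2.6, 6.6]
grip_width: 0.0292
{'clock': 5.5167, 'qpos': array([ 6.18137964e-01,  6.48127540e-01,  1.79467241e+00, -1.24753697e-04,
        6.98527557e-01, -6.81838602e-01]), 'qvel': array([ 0.00029108, -0.00035586, -0.00136862, -0.00066857, -0.00103071,
        0.00081715]), 'effort': array([ 3.03969244e-01, -5.29396892e+01, -1.87975591e+01,  1.40232467e-01,
       -6.41543996e-01, -1.10801269e-02]), 'tcp_pos': array([0.41699126, 0.35355562, 0.02525594]), 'orientation': array([4.23921677e-01, 3.11260902e+00, 1.93046994e-04]), 'ft_force': array([-1.76250874, -2.59938942,  6.6390025 ]), 'ft_torque': array([-0.34062379,  0.2949298 , -0.02415961]), 'grip_width': 0.02921392604912332}
```

```bash
python3 -m crank '[{"xyz":[0,0,0],"angular":[0,0,0],"gripper":0},{"xyz":[0,0,0],"angular":[0,0,0],"gripper":0},{"xyz":[0,0,0],"angular":[0,0,0],"gripper":0},{"xyz":[0,0,0],"angular":[0,0,0],"gripper":0},{"xyz":[0,0,-0.5],"angular":[0,0,0],"gripper":0},{"xyz":[0,0,-2],"angular":[0,0,0],"gripper":0},{"xyz":[0,0,-5],"angular":[0,0,0],"gripper":0},{"xyz":[0,0,-9],"angular":[0,0,0],"gripper":0},{"xyz":[0,0,-13],"angular":[0,0,0],"gripper":0},{"xyz":[0,0,-13],"angular":[0,0,0],"gripper":0}]'; python3 - <<'E'
from h import *
snap("wrist","w4");snap("side","s4");plan([0.6927,-0.066,0.16],194)
E
```

```text
clock: 6.35
tcp_pos: [0.4195, 0.3554, 0.162]
orientation: [0.423, 3.105, 0.012]
ft_force: [0.6, 1.1, 0.5]
grip_width: 0.0468
t 6.45 pos [0.4174 0.3539 0.1562] yaw 164.49 w 0.0463 F [-0.5 -0.1 -0.5]
  shift cm [-37.76 -33.1   -0.39] turn [ 0.002  0.003 -0.515] rows>= 13
```

View pics/w4.png

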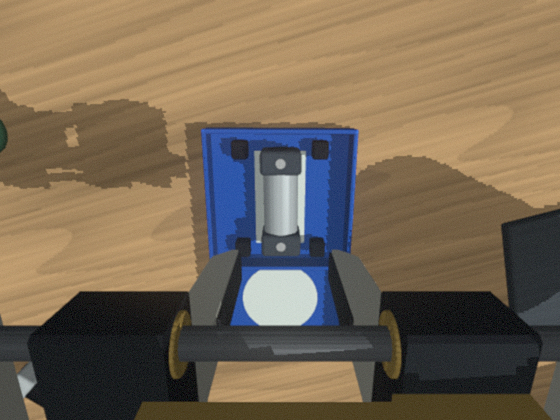

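The silver tube lies centred between the blocks (240 and 320 at row 150; tube centre column 281). Next I'll move to the red adapter.

```bash
python3 -m crank '[{"xyz":[-37.8,-33.1,-0.4],"angular":[0,0,-0.515],"gripper":-0.6},{"xyz":[-37.8,-33.1,-0.4],"angular":[0,0,-0.515],"gripper":-0.6},{"xyz":[-37.8,-33.1,-0.4],"angular":[0,0,-0.515],"gripper":-0.6},{"xyz":[-37.8,-33.1,-0.4],"angular":[0,0,-0.515],"gripper":-0.6},{"xyz":[-37.8,-33.1,-0.4],"angular":[0,0,-0.515],"gripper":-0.6},{"xyz":[-37.8,-33.1,-0.4],"angular":[0,0,-0.515],"gripper":-0.6},{"xyz":[-37.8,-33.1,-0.4],"angular":[0,0,-0.515],"gripper":-0.6},{"xyz":[-37.8,-33.1,-0.4],"angular":[0,0,-0.515],"gripper":-0.6},{"xyz":[-37.8,-33.1,-0.4],"angular":[0,0,-0.515],"gripper":-0.6},{"xyz":[-37.8,-33.1,-0.4],"angular":[0,0,-0.515],"gripper":-0.6},{"xyz":[-37.8,-33.1,-0.4],"angular":[0,0,-0.515],"gripper":-0.6},{"xyz":[-37.8,-33.1,-0.4],"angular":[0,0,-0.515],"gripper":-0.6},{"xyz":[-37.8,-33.1,-0.4],"angular":[0,0,-0.515],"gripper":-0.6},{"xyz":[-37.8,-33.1,-0.4],"angular":[0,0,-0.515],"gripper":-0.6},{"xyz":[-37.8,-33.1,-0.4],"angular":[0,0,-0.515],"gripper":-0.6},{"xyz":[-37.8,-33.1,-0.4],"angular":[0,0,-0.515],"gripper":-0.6},{"xyz":[-37.8,-33.1,-0.4],"angular":[0,0,-0.515],"gripper":-0.6},{"xyz":[-37.8,-33.1,-0.4],"angular":[0,0,-0.515],"gripper":-0.6}]'; python3 - <<'E'
from h import *
snap("wrist","w5");plan([0.6927,-0.066,0.16],194)
import pickle
d=pickle.load(open("pics/w4.pkl","rb"))
hsv=cv2.cvtColor(d["frame"],cv2.COLOR_RGB2HSV).astype(int)
m=((hsv[...,1]<70)&(hsv[...,2]>150));m[:262]=0;m[322:]=0;m[:,:235]=0;m[:,325:]=0
uv=np.argwhere(m)[:,::-1]; w=ray(d,uv,0.004)[:,:2]*1000
c=cv2.convexHull(w.astype(np.float32)); (ce,r)=cv2.minEnclosingCircle(c)
print("blue mark wrist",len(uv),ce,r)
m2=((hsv[...,1]<70)&(hsv[...,2]>150));
E
```

```text
clock: 7.95
tcp_pos: [0.6921, -0.0653, 0.1586]
orientation: [0.385, -3.117, -0.0]
ft_force: [0.1, 0.2, -0.4]
grip_width: 0.0743
t 8.0 pos [ 0.6923 -0.0654  0.1587] yaw -165.94 w 0.0741 F [ 0.6 -0.4 -0. ]
  shift cm [-0.02 -0.07 -0.13] turn [ 0.    -0.     0.001] rows>= 1
blue mark wrist 3419 (518.4386596679688, 324.2605895996094) 38.10436248779297
```

View pics/w5.png

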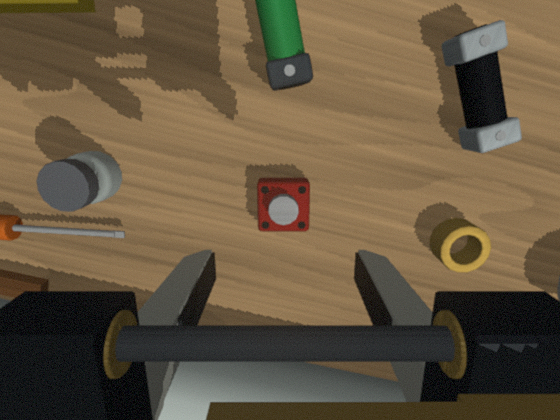

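```bash
python3 - <<'E'
from h import *
import pickle
meas("w5",(245,165,325,242))
d=pickle.load(open("pics/w5.pkl","rb"))
hsv=cv2.cvtColor(d["frame"],cv2.COLOR_RGB2HSV).astype(int)
s=np.s_[165:242,245:325];h=hsv[s];P=cloud(d)[s]
m=(h[...,1]>120)&((h[...,0]<8)|(h[...,0]>172))&(P[...,2]>0.018)&(P[...,2]<.027)
q=P[m];r=cv2.minAreaRect((q[:,:2]*1000).astype(np.float32));print(len(q),r)
E
```

```text
w5 n 2648 mean [ 0.6904 -0.0664  0.0234] ztop [0.0212 0.0315] rect [array([692.3, -66. ]), array([45.1, 46.1]), np.float64(13.9)]
1598 ((692.3816528320312, -65.82315063476562), (44.9213752746582, 45.311424255371094), 14.150796890258789)
```

```bash
python3 -m crank '[{"xyz":[0,-0.05,4],"angular":[0,0,0],"gripper":-0.6},{"xyz":[0,-0.05,7.5],"angular":[0,0,0],"gripper":-0.6},{"xyz":[0,-0.05,10.5],"angular":[0,0,0],"gripper":-0.6},{"xyz":[0,-0.05,12.6],"angular":[0,0,0],"gripper":-0.6},{"xyz":[0,-0.05,13.5],"angular":[0,0,0],"gripper":-0.6},{"xyz":[0,-0.05,13.7],"angular":[0,0,0],"gripper":-0.6},{"xyz":[0,-0.05,13.7],"angular":[0,0,0],"gripper":-0.6},{"xyz":[0,-0.05,13.7],"angular":[0,0,0],"gripper":-0.6},{"xyz":[0,-0.05,13.7],"angular":[0,0,0],"gripper":1},{"xyz":[0,-0.05,13.7],"angular":[0,0,0],"gripper":1},{"xyz":[0,-0.05,13.7],"angular":[0,0,0],"gripper":1},{"xyz":[0,-0.05,13.7],"angular":[0,0,0],"gripper":1},{"xyz":[0,-0.05,13.7],"angular":[0,0,0],"gripper":1},{"xyz":[0,-0.05,13.7],"angular":[0,0,0],"gripper":1},{"xyz":[0,-0.05,13.7],"angular":[0,0,0],"gripper":1}]' 25
```

```text
clock: 9.25
tcp_pos: [0.6928, -0.067, 0.0219]
orientation: [-0.383, 3.118, 0.0]
ft_force: [-1.3, -0.3, 3.1]
grip_width: 0.0457
```

```bash
python3 -m crank '[{"xyz":[0,0,-1],"angular":[0,0,0],"gripper":1},{"xyz":[0,0,-3],"angular":[0,0,0],"gripper":1},{"xyz":[0,0,-6],"angular":[0,0,0],"gripper":1},{"xyz":[0,0,-9],"angular":[0,0,0],"gripper":1},{"xyz":[0,0,-11],"angular":[0,0,0],"gripper":1},{"xyz":[0,0,-11],"angular":[0,0,0],"gripper":1},{"xyz":[0,0,-11],"angular":[0,0,0],"gripper":1}]'; python3 - <<'E'
from h import *
snap("wrist","w6");plan([0.5188,0.3244,0.13],164.4)
E
```

```text
clock: 9.83
tcp_pos: [0.6929, -0.0671, 0.1323]
orientation: [-0.383, 3.117, -0.001]
ft_force: [0.3, -0.3, -2.7]
grip_width: 0.0458
t 9.8833 pos [ 0.6921 -0.067   0.1307] yaw -166.01 w 0.046 F [ 0.2 -0.3 -1.6]
  shift cm [ 7.36 42.17  0.1 ] turn [ 0.    -0.001  0.516] rows>= 11
```

View pics/w6.png

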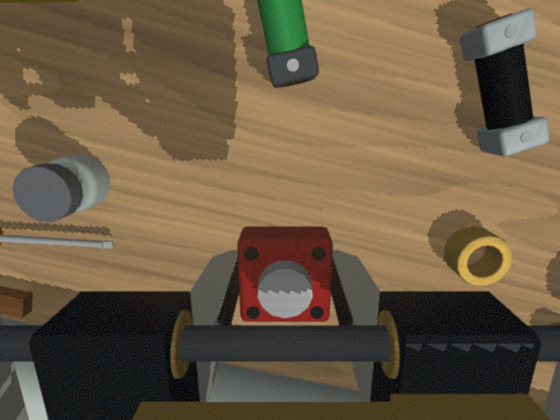

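The red block is held level and square between the pads at (285,275). I'm carrying it to the blue tray's mark.

```bash
python3 -m crank '[{"xyz":[7.4,42.2,0.1],"angular":[0,0,0.516],"gripper":1},{"xyz":[7.4,42.2,0.1],"angular":[0,0,0.516],"gripper":1},{"xyz":[7.4,42.2,0.1],"angular":[0,0,0.516],"gripper":1},{"xyz":[7.4,42.2,0.1],"angular":[0,0,0.516],"gripper":1},{"xyz":[7.4,42.2,0.1],"angular":[0,0,0.516],"gripper":1},{"xyz":[7.4,42.2,0.1],"angular":[0,0,0.516],"gripper":1},{"xyz":[7.4,42.2,0.1],"angular":[0,0,0.516],"gripper":1},{"xyz":[7.4,42.2,0.1],"angular":[0,0,0.516],"gripper":1},{"xyz":[7.4,42.2,0.1],"angular":[0,0,0.516],"gripper":1},{"xyz":[7.4,42.2,0.1],"angular":[0,0,0.516],"gripper":1},{"xyz":[7.4,42.2,0.1],"angular":[0,0,0.516],"gripper":1},{"xyz":[7.4,42.2,0.1],"angular":[0,0,0.516],"gripper":1},{"xyz":[7.4,42.2,0.1],"angular":[0,0,0.516],"gripper":1},{"xyz":[7.4,42.2,0.1],"angular":[0,0,0.516],"gripper":1},{"xyz":[7.4,42.2,0.1],"angular":[0,0,0.516],"gripper":1},{"xyz":[7.4,42.2,0.1],"angular":[0,0,0.516],"gripper":1}]'; python3 - <<'E'
from h import *
import pickle
snap("wrist","w7");plan([0.5188,0.3244,0.0265],164.4)
# block top offset from the TCP, wrist depth
d=pickle.load(open("pics/w7.pkl","rb"));hsv=cv2.cvtColor(d["frame"],cv2.COLOR_RGB2HSV).astype(int)
P=cloud(d);m=(hsv[...,1]>120)&((hsv[...,0]<8)|(hsv[...,0]>172))&(P[...,2]>0.11);m[:,:210]=0;m[:,360:]=0
q=P[m];print(len(q),np.percentile(q[:,2],[5,50,95]));z=np.percentile(q[:,2],90);q=q[abs(q[:,2]-z)<.004]
print(cv2.minAreaRect((q[:,:2]*1000).astype(np.float32)))
E
```

```text
clock: 11.22
tcp_pos: [0.5194, 0.3233, 0.1304]
orientation: [-0.428, -3.112, 0.001]
ft_force: [0.4, -0.1, -1.7]
grip_width: 0.0461
t 11.2667 pos [0.5194 0.3235 0.1305] yaw 164.34 w 0.0456 F [-0.4  0.2 -1.6]
  shift cm [ 0.08  0.08 10.4 ] turn [-0.    -0.    -0.001] rows>= 3
4410 [0.12779069 0.12927943 0.13030506]
((519.5191040039062, 323.356689453125), (45.884498596191406, 45.55523681640625), 74.60194396972656)
```

View pics/w7.png

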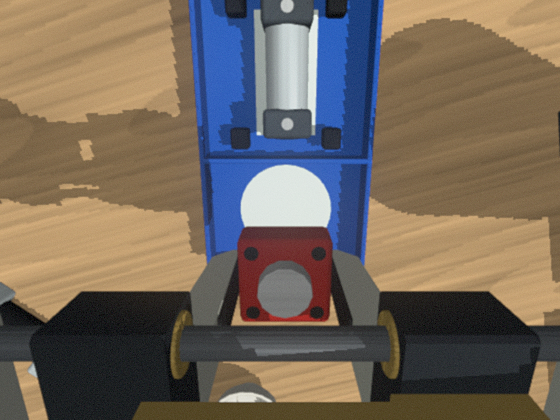

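```bash
python3 -m crank '[{"xyz":[0.08,0.08,3],"angular":[0,0,0],"gripper":1},{"xyz":[0.08,0.08,6],"angular":[0,0,0],"gripper":1},{"xyz":[0.08,0.08,8.5],"angular":[0,0,0],"gripper":1},{"xyz":[0.08,0.08,9.8],"angular":[0,0,0],"gripper":1},{"xyz":[0.08,0.08,10.3],"angular":[0,0,0],"gripper":1},{"xyz":[0.08,0.08,10.4],"angular":[0,0,0],"gripper":1},{"xyz":[0.08,0.08,10.45],"angular":[0,0,0],"gripper":1},{"xyz":[0.08,0.08,10.45],"angular":[0,0,0],"gripper":1},{"xyz":[0.08,0.08,10.45],"angular":[0,0,0],"gripper":1},{"xyz":[0.08,0.08,10.45],"angular":[0,0,0],"gripper":1}]'; python3 -c "
from h import *
plan([0.5188,0.3244,0.0255],164.4)"
```

```text
clock: 12.1
tcp_pos: [0.5187, 0.3258, 0.0269]
orientation: [0.425, 3.112, 0.001]
ft_force: [-0.1, -0.5, -1.4]
grip_width: 0.0457
t 12.1 pos [0.5187 0.3258 0.0269] yaw 164.43 w 0.0457 F [-0.1 -0.5 -1.4]
  shift cm [-0.04 -0.13  0.14] turn [0.001 0.001 0.   ] rows>= 1
```

```bash
python3 -m crank '[{"xyz":[-0.02,-0.1,0.08],"angular":[0,0,0],"gripper":1},{"xyz":[-0.02,-0.1,0.12],"angular":[0,0,0],"gripper":1},{"xyz":[-0.02,-0.1,0.15],"angular":[0,0,0],"gripper":1},{"xyz":[-0.02,-0.1,0.15],"angular":[0,0,0],"gripper":1},{"xyz":[-0.02,-0.1,0.15],"angular":[0,0,0],"gripper":1}]'; python3 -c "
from h import *
plan([0.5188,0.3244,0.0255],164.4)"
```

```text
clock: 12.52
tcp_pos: [0.5186, 0.3247, 0.0258]
orientation: [0.425, 3.112, 0.001]
ft_force: [-2.8, -1.0, 9.3]
grip_width: 0.0459
t 12.5167 pos [0.5186 0.3247 0.0258] yaw 164.43 w 0.0459 F [-2.8 -1.   9.3]
  shift cm [-0.03 -0.02  0.03] turn [0.001 0.001 0.   ] rows>= 1
```

```bash
python3 -m crank '[{"xyz":[0,0,0],"angular":[0,0,0],"gripper":-0.29},{"xyz":[0,0,0],"angular":[0,0,0],"gripper":-0.29},{"xyz":[0,0,0],"angular":[0,0,0],"gripper":-0.29},{"xyz":[0,0,0],"angular":[0,0,0],"gripper":-0.29},{"xyz":[0,0,-0.5],"angular":[0,0,0],"gripper":-0.29},{"xyz":[0,0,-2],"angular":[0,0,0],"gripper":-0.29},{"xyz":[0,0,-5],"angular":[0,0,0],"gripper":-0.29},{"xyz":[0,0,-9],"angular":[0,0,0],"gripper":-0.29},{"xyz":[0,0,-13],"angular":[0,0,0],"gripper":-0.29},{"xyz":[0,0,-13],"angular":[0,0,0],"gripper":-0.29},{"xyz":[0,0,-13],"angular":[0,0,0],"gripper":-0.29}]'; python3 - <<'E'
from h import *
snap("wrist","w8");snap("top","t8");plan([0.5605,0.064,0.16],33.2)
meas("w8",(240,170,330,260),0.018)
E
```

```text
clock: 13.43
tcp_pos: [0.5192, 0.325, 0.1571]
orientation: [0.425, 3.109, 0.004]
ft_force: [-1.2, -1.0, -0.8]
grip_width: 0.0598
t 13.5333 pos [0.5178 0.3243 0.1539] yaw 164.43 w 0.0599 F [-0.1 -0.5 -0.1]
  shift cm [-11.1  -23.92  -0.6 ] turn [-1.00e-03  1.00e-03  2.29e+00] rows>= 19
w8 n 2735 mean [0.5164 0.3254 0.0274] ztop [0.0253 0.0355] rect [array([518.3, 324.9]), array([46. , 45.4]), np.float64(74.2)]
```

View pics/w8.png

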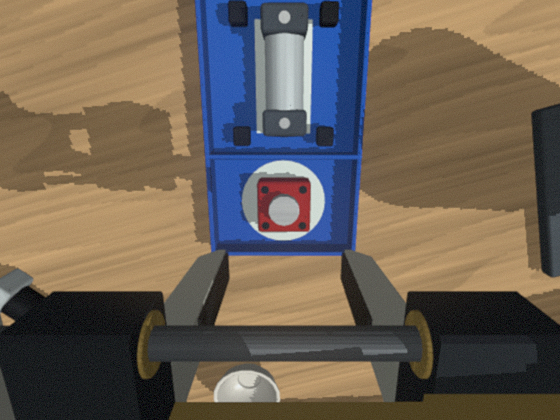

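View pics/t8.png

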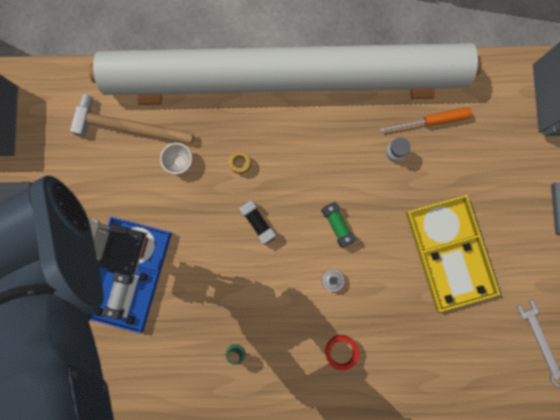

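Wrist view: the red block sits centred on the white disc (block centre (284,205), disc centre (284,200) lower plane), and the tube lies between the blocks. Top view: other items are unmoved. Now the black tube.

```bash
python3 -m crank '[{"xyz":[-11.1,-23.9,-0.6],"angular":[0,0,0.12],"gripper":-0.2},{"xyz":[-11.1,-23.9,-0.6],"angular":[0,0,0.24],"gripper":-0.2},{"xyz":[-11.1,-23.9,-0.6],"angular":[0,0,0.36],"gripper":-0.2},{"xyz":[-11.1,-23.9,-0.6],"angular":[0,0,0.48],"gripper":-0.2},{"xyz":[-11.1,-23.9,-0.6],"angular":[0,0,0.6],"gripper":-0.2},{"xyz":[-11.1,-23.9,-0.6],"angular":[0,0,0.72],"gripper":-0.2},{"xyz":[-11.1,-23.9,-0.6],"angular":[0,0,0.84],"gripper":-0.2},{"xyz":[-11.1,-23.9,-0.6],"angular":[0,0,0.96],"gripper":-0.2},{"xyz":[-11.1,-23.9,-0.6],"angular":[0,0,1.08],"gripper":-0.2},{"xyz":[-11.1,-23.9,-0.6],"angular":[0,0,1.2],"gripper":-0.2},{"xyz":[-11.1,-23.9,-0.6],"angular":[0,0,1.32],"gripper":-0.2},{"xyz":[-11.1,-23.9,-0.6],"angular":[0,0,1.44],"gripper":-0.2},{"xyz":[-11.1,-23.9,-0.6],"angular":[0,0,1.56],"gripper":-0.2},{"xyz":[-11.1,-23.9,-0.6],"angular":[0,0,1.68],"gripper":-0.2},{"xyz":[-11.1,-23.9,-0.6],"angular":[0,0,1.8],"gripper":-0.2},{"xyz":[-11.1,-23.9,-0.6],"angular":[0,0,1.92],"gripper":-0.2},{"xyz":[-11.1,-23.9,-0.6],"angular":[0,0,2.04],"gripper":-0.2},{"xyz":[-11.1,-23.9,-0.6],"angular":[0,0,2.16],"gripper":-0.2},{"xyz":[-11.1,-23.9,-0.6],"angular":[0,0,2.28],"gripper":-0.2},{"xyz":[-11.1,-23.9,-0.6],"angular":[0,0,2.29],"gripper":-0.2}]'; python3 - <<'E'
from h import *
plan([0.5605,0.064,0.16],33.2)
E
```

```text
clock: 15.2
tcp_pos: [0.5602, 0.0645, 0.1589]
orientation: [-3.012, -0.889, 0.005]
ft_force: [-0.4, -0.4, 0.3]
grip_width: 0.0559
t 15.2 pos [0.5602 0.0645 0.1589] yaw 32.9 w 0.0559 F [-0.4 -0.4  0.3]
  shift cm [-0.    0.05 -0.11] turn [-0.002  0.003 -0.005] rows>= 1
```

```bash
python3 - <<'E'
from h import *
snap("wrist","w9")
meas("w9",(230,130,340,270))
plan([0.5605,0.064,0.16],33.2)
E
```

```text
w9 n 3956 mean [0.5635 0.0672 0.0299] ztop [0.0309 0.0338] rect [array([561.2,  65.8]), array([92.5, 33.8]), np.float64(33.3)]
t 15.25 pos [0.5603 0.0645 0.1592] yaw 33.25 w 0.0556 F [-1.   0.1  0.9]
  shift cm [-0.01  0.05 -0.08] turn [-0.001  0.002  0.001] rows>= 1
```

View pics/w9.png

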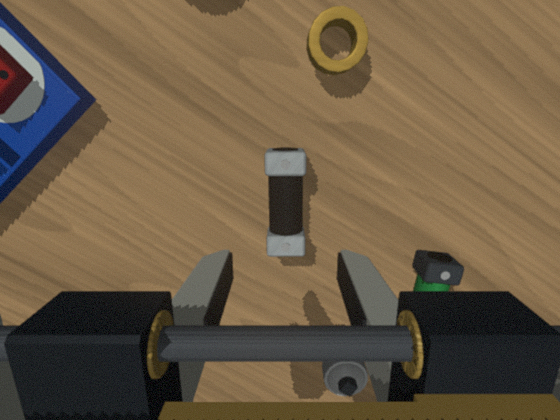

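The black tube is centred between the fingers at (286,202), yaw 33.3°. Descending to grip it.

```bash
python3 -m crank '[{"xyz":[0.08,0,4],"angular":[0,0,0],"gripper":-0.2},{"xyz":[0.08,0,7.5],"angular":[0,0,0],"gripper":-0.2},{"xyz":[0.08,0,10.5],"angular":[0,0,0],"gripper":-0.2},{"xyz":[0.08,0,12.7],"angular":[0,0,0],"gripper":-0.2},{"xyz":[0.08,0,13.6],"angular":[0,0,0],"gripper":-0.2},{"xyz":[0.08,0,13.8],"angular":[0,0,0],"gripper":-0.2},{"xyz":[0.08,0,13.8],"angular":[0,0,0],"gripper":-0.2},{"xyz":[0.08,0,13.8],"angular":[0,0,0],"gripper":1},{"xyz":[0.08,0,13.8],"angular":[0,0,0],"gripper":1},{"xyz":[0.08,0,13.8],"angular":[0,0,0],"gripper":1},{"xyz":[0.08,0,13.8],"angular":[0,0,0],"gripper":1},{"xyz":[0.08,0,13.8],"angular":[0,0,0],"gripper":1},{"xyz":[0.08,0,13.8],"angular":[0,0,0],"gripper":1},{"xyz":[0.08,0,13.8],"angular":[0,0,0],"gripper":1}]' 25
```

```text
clock: 16.42
tcp_pos: [0.562, 0.065, 0.0233]
orientation: [3.01, 0.898, 0.001]
ft_force: [-1.0, -0.2, 6.9]
grip_width: 0.0294
```

```bash
python3 -m crank '[{"xyz":[0,0,-1],"angular":[0,0,0],"gripper":1},{"xyz":[0,0,-3],"angular":[0,0,0],"gripper":1},{"xyz":[0,0,-6],"angular":[0,0,0],"gripper":1},{"xyz":[0,0,-9],"angular":[0,0,0],"gripper":1},{"xyz":[0,0,-11],"angular":[0,0,0],"gripper":1},{"xyz":[0,0,-11],"angular":[0,0,0],"gripper":1},{"xyz":[0,0,-11],"angular":[0,0,0],"gripper":1}]'; python3 - <<'E'
from h import *
plan([0.4474,-0.3505,0.13],14.5)
E
```

```text
clock: 17.0
tcp_pos: [0.5619, 0.065, 0.1336]
orientation: [3.01, 0.898, 0.003]
ft_force: [0.3, -0.1, -2.1]
grip_width: 0.0297
t 17.0 pos [0.5619 0.065  0.1336] yaw 33.22 w 0.0297 F [ 0.3 -0.1 -2.1]
  shift cm [-32.34  28.48   0.34] turn [ 0.001 -0.002  0.327] rows>= 11
```

```bash
python3 -m crank '[{"xyz":[-32.3,28.5,0.3],"angular":[0,0,0.327],"gripper":1},{"xyz":[-32.3,28.5,0.3],"angular":[0,0,0.327],"gripper":1},{"xyz":[-32.3,28.5,0.3],"angular":[0,0,0.327],"gripper":1},{"xyz":[-32.3,28.5,0.3],"angular":[0,0,0.327],"gripper":1},{"xyz":[-32.3,28.5,0.3],"angular":[0,0,0.327],"gripper":1},{"xyz":[-32.3,28.5,0.3],"angular":[0,0,0.327],"gripper":1},{"xyz":[-32.3,28.5,0.3],"angular":[0,0,0.327],"gripper":1},{"xyz":[-32.3,28.5,0.3],"angular":[0,0,0.327],"gripper":1},{"xyz":[-32.3,28.5,0.3],"angular":[0,0,0.327],"gripper":1},{"xyz":[-32.3,28.5,0.3],"angular":[0,0,0.327],"gripper":1},{"xyz":[-32.3,28.5,0.3],"angular":[0,0,0.327],"gripper":1},{"xyz":[-32.3,28.5,0.3],"angular":[0,0,0.327],"gripper":1},{"xyz":[-32.3,28.5,0.3],"angular":[0,0,0.327],"gripper":1},{"xyz":[-32.3,28.5,0.3],"angular":[0,0,0.327],"gripper":1},{"xyz":[-32.3,28.5,0.3],"angular":[0,0,0.327],"gripper":1},{"xyz":[-32.3,28.5,0.3],"angular":[0,0,0.327],"gripper":1}]'; python3 - <<'E'
from h import *
d=snap("wrist","w10");plan([0.4474,-0.3505,0.027],14.5)
hsv=cv2.cvtColor(d["frame"],cv2.COLOR_RGB2HSV).astype(int)
E
```

```text
clock: 18.33
tcp_pos: [0.448, -0.3492, 0.1295]
orientation: [-3.116, -0.399, 0.0]
ft_force: [0.3, 0.9, -1.2]
grip_width: 0.0294
t 18.3833 pos [ 0.448  -0.3494  0.1296] yaw 14.57 w 0.0294 F [-0.8 -0.7 -0.7]
  shift cm [-0.09  0.09 10.26] turn [-0.     0.     0.001] rows>= 3
```

View pics/w10.png

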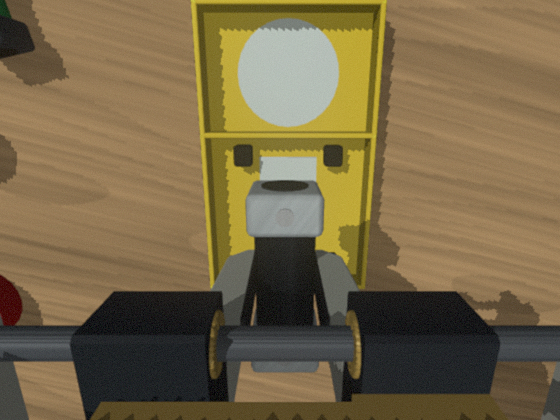

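```bash
python3 - <<'E'
from h import *
import pickle
d=pickle.load(open("pics/w10.pkl","rb"))
hsv=cv2.cvtColor(d["frame"],cv2.COLOR_RGB2HSV).astype(int)
m=(hsv[...,1]<80)&(hsv[...,2]>70);m[:12]=0;m[132:]=0;m[:,:220]=0;m[:,360:]=0
_,lab,st,_=cv2.connectedComponentsWithStats(m.astype(np.uint8));k=1+np.argmax(st[1:,4])
w=ray(d,np.argwhere(lab==k)[:,::-1],0.004)[:,:2]*1000
(ce,r)=cv2.minEnclosingCircle(w.astype(np.float32));print("mark",np.round(ce,1),r,"mean",w.mean(0).round(1))
y=np.radians(14.5);u=np.array([np.cos(y),np.sin(y)]);print("strip centre",(np.array(ce)-105.5*u).round(1))
b=[ray(d,[[243,155]],.018)[0]*1000,ray(d,[[333,155]],.018)[0]*1000];print(b,np.hypot(*(b[0]-b[1])[:2]))
mid=(b[0]+b[1])[:2]/2;print("strip from blocks",(mid-46*u).round(1))
E
```

```text
mark [ 549.8 -324.7] 38.08030319213867 mean [ 550.8 -324.3]
strip centre [ 447.6 -351.1]
[array([ 484.52236223, -306.4051261 ,   18.        ]), array([ 501.78278052, -372.53563978,   18.        ])] 68.34593534429239
strip from blocks [ 448.6 -351. ]
```

Blocks are at 243 and 333 (middle 288) and the tube at 285, so the tube needs about 1.5 mm along tool y. Applying that while lowering.

```bash
python3 -m crank '[{"xyz":[-0.08,0.15,3],"angular":[0,0,0],"gripper":1},{"xyz":[-0.08,0.15,6],"angular":[0,0,0],"gripper":1},{"xyz":[-0.08,0.15,8.5],"angular":[0,0,0],"gripper":1},{"xyz":[-0.08,0.15,9.8],"angular":[0,0,0],"gripper":1},{"xyz":[-0.08,0.15,10.1],"angular":[0,0,0],"gripper":1},{"xyz":[-0.08,0.15,10.2],"angular":[0,0,0],"gripper":1},{"xyz":[-0.08,0.15,10.2],"angular":[0,0,0],"gripper":1},{"xyz":[-0.08,0.15,10.2],"angular":[0,0,0],"gripper":1},{"xyz":[-0.08,0.15,10.2],"angular":[0,0,0],"gripper":1}]'; python3 -c "
from h import *
plan([0.4476,-0.3510,0.026],14.5)"
```

```text
clock: 19.13
tcp_pos: [0.4478, -0.3526, 0.0288]
orientation: [3.115, 0.396, 0.002]
ft_force: [0.0, -0.4, -1.2]
grip_width: 0.0293
t 19.1333 pos [ 0.4478 -0.3526  0.0288] yaw 14.49 w 0.0293 F [ 0.  -0.4 -1.2]
  shift cm [ 0.02 -0.16  0.28] turn [ 0.002 -0.001 -0.   ] rows>= 1
```

```bash
python3 -m crank '[{"xyz":[0,-0.12,0.1],"angular":[0,0,0],"gripper":1},{"xyz":[0,-0.12,0.16],"angular":[0,0,0],"gripper":1},{"xyz":[0,-0.12,0.22],"angular":[0,0,0],"gripper":1},{"xyz":[0,-0.12,0.22],"angular":[0,0,0],"gripper":1},{"xyz":[0,-0.12,0.22],"angular":[0,0,0],"gripper":1}]'; python3 -c "
from h import *
plan([0.4476,-0.3510,0.026],14.5)"
```

```text
clock: 19.55
tcp_pos: [0.4472, -0.3512, 0.0268]
orientation: [3.116, 0.396, 0.001]
ft_force: [-2.8, 2.2, 12.9]
grip_width: 0.0293
t 19.55 pos [ 0.4472 -0.3512  0.0268] yaw 14.48 w 0.0293 F [-2.8  2.2 12.9]
  shift cm [ 0.04 -0.01  0.08] turn [ 0.001 -0.001 -0.   ] rows>= 1
```

Contact force is 13 N, so it is seated. Releasing and raising.

```bash
python3 -m crank '[{"xyz":[0,0,0],"angular":[0,0,0],"gripper":0},{"xyz":[0,0,0],"angular":[0,0,0],"gripper":0},{"xyz":[0,0,0],"angular":[0,0,0],"gripper":0},{"xyz":[0,0,0],"angular":[0,0,0],"gripper":0},{"xyz":[0,0,-0.5],"angular":[0,0,0],"gripper":0},{"xyz":[0,0,-2],"angular":[0,0,0],"gripper":0},{"xyz":[0,0,-5],"angular":[0,0,0],"gripper":0},{"xyz":[0,0,-9],"angular":[0,0,0],"gripper":0},{"xyz":[0,0,-13],"angular":[0,0,0],"gripper":0},{"xyz":[0,0,-13],"angular":[0,0,0],"gripper":0}]'; python3 - <<'E'
from h import *
snap("wrist","w11");plan([0.438,-0.089,0.16],14.5)
meas("w11",(245,135,330,280),0.025)
E
```

```text
clock: 20.38
tcp_pos: [0.4493, -0.3531, 0.163]
orientation: [3.108, 0.395, 0.011]
ft_force: [-0.7, 0.4, 1.0]
grip_width: 0.0469
t 20.4333 pos [ 0.4484 -0.3522  0.1596] yaw 14.49 w 0.0464 F [-0.5  0.8  0.2]
  shift cm [  5.58 -25.74  -0.18] turn [ 0.006 -0.004 -0.   ] rows>= 7
w11 n 3738 mean [ 0.4492 -0.3502  0.0344] ztop [0.0351 0.0378] rect [array([ 447. , -350.7]), array([91.7, 33.9]), np.float64(14.2)]
```

View pics/w11.png

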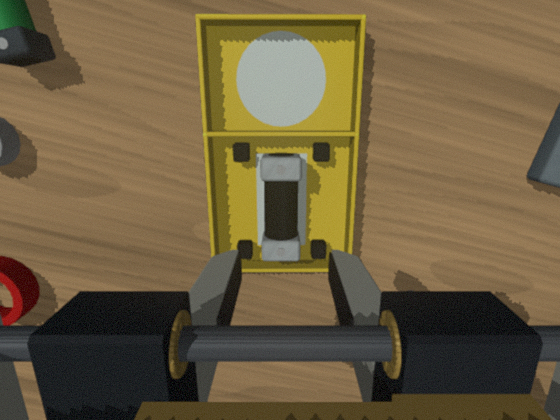

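The black tube lies centred between the blocks (241 and 321; tube 281) over the strip. Next the steel adapter.

```bash
python3 -m crank '[{"xyz":[5.6,-25.7,-0.2],"angular":[0,0,0],"gripper":-0.6},{"xyz":[5.6,-25.7,-0.2],"angular":[0,0,0],"gripper":-0.6},{"xyz":[5.6,-25.7,-0.2],"angular":[0,0,0],"gripper":-0.6},{"xyz":[5.6,-25.7,-0.2],"angular":[0,0,0],"gripper":-0.6},{"xyz":[5.6,-25.7,-0.2],"angular":[0,0,0],"gripper":-0.6},{"xyz":[5.6,-25.7,-0.2],"angular":[0,0,0],"gripper":-0.6},{"xyz":[5.6,-25.7,-0.2],"angular":[0,0,0],"gripper":-0.6},{"xyz":[5.6,-25.7,-0.2],"angular":[0,0,0],"gripper":-0.6},{"xyz":[5.6,-25.7,-0.2],"angular":[0,0,0],"gripper":-0.6},{"xyz":[5.6,-25.7,-0.2],"angular":[0,0,0],"gripper":-0.6},{"xyz":[5.6,-25.7,-0.2],"angular":[0,0,0],"gripper":-0.6}]'; python3 - <<'E'
from h import *
snap("wrist","w12");plan([0.438,-0.089,0.16],14.5)
meas("w12",(235,150,335,262),0.006)
meas("w12",(235,150,335,262),0.012)
E
```

```text
clock: 21.35
tcp_pos: [0.4368, -0.0891, 0.1571]
orientation: [-3.117, -0.394, 0.001]
ft_force: [0.5, 0.6, 0.0]
grip_width: 0.0741
t 21.4 pos [ 0.4368 -0.0891  0.1572] yaw 14.4 w 0.0745 F [-0.4 -0.3  1. ]
  shift cm [ 0.12  0.02 -0.28] turn [-0.     0.    -0.002] rows>= 1
w12 n 2181 mean [ 0.4401 -0.088   0.0246] ztop [0.0245 0.0351] rect [array([437.4, -88.3]), array([44.9, 44.5]), np.float64(15.0)]
w12 n 2126 mean [ 0.4396 -0.0881  0.025 ] ztop [0.0247 0.0351] rect [array([437.4, -88.3]), array([44.9, 44.5]), np.float64(15.0)]
```

View pics/w12.png

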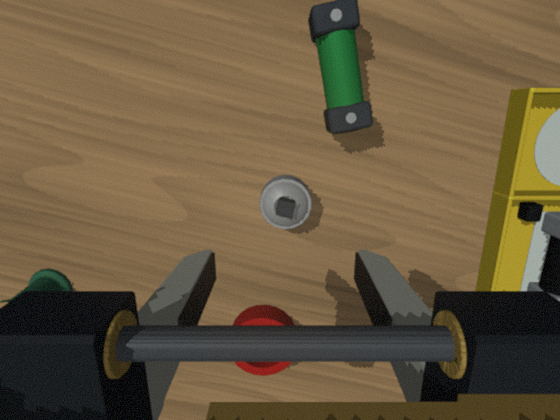

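```bash
python3 -m crank '[{"xyz":[0.07,-0.03,4],"angular":[0,0,0],"gripper":-0.6},{"xyz":[0.07,-0.03,7.5],"angular":[0,0,0],"gripper":-0.6},{"xyz":[0.07,-0.03,10.5],"angular":[0,0,0],"gripper":-0.6},{"xyz":[0.07,-0.03,12.6],"angular":[0,0,0],"gripper":-0.6},{"xyz":[0.07,-0.03,13.4],"angular":[0,0,0],"gripper":-0.6},{"xyz":[0.07,-0.03,13.6],"angular":[0,0,0],"gripper":-0.6},{"xyz":[0.07,-0.03,13.6],"angular":[0,0,0],"gripper":-0.6},{"xyz":[0.07,-0.03,13.6],"angular":[0,0,0],"gripper":-0.6},{"xyz":[0.07,-0.03,13.6],"angular":[0,0,0],"gripper":1},{"xyz":[0.07,-0.03,13.6],"angular":[0,0,0],"gripper":1},{"xyz":[0.07,-0.03,13.6],"angular":[0,0,0],"gripper":1},{"xyz":[0.07,-0.03,13.6],"angular":[0,0,0],"gripper":1},{"xyz":[0.07,-0.03,13.6],"angular":[0,0,0],"gripper":1},{"xyz":[0.07,-0.03,13.6],"angular":[0,0,0],"gripper":1},{"xyz":[0.07,-0.03,13.6],"angular":[0,0,0],"gripper":1}]' 25
```

```text
clock: 22.65
tcp_pos: [0.4377, -0.0877, 0.0218]
orientation: [3.116, 0.396, 0.001]
ft_force: [-1.5, -0.7, 6.5]
grip_width: 0.0452
```

```bash
python3 -m crank '[{"xyz":[0,0,-1],"angular":[0,0,0],"gripper":1},{"xyz":[0,0,-3],"angular":[0,0,0],"gripper":1},{"xyz":[0,0,-6],"angular":[0,0,0],"gripper":1},{"xyz":[0,0,-9],"angular":[0,0,0],"gripper":1},{"xyz":[0,0,-11],"angular":[0,0,0],"gripper":1},{"xyz":[0,0,-11],"angular":[0,0,0],"gripper":1},{"xyz":[0,0,-11],"angular":[0,0,0],"gripper":1}]'; python3 - <<'E'
from h import *
snap("wrist","w13");plan([0.5498,-0.3248,0.13],14.5)
E
```

```text
clock: 23.23
tcp_pos: [0.4376, -0.0876, 0.1321]
orientation: [3.116, 0.396, 0.003]
ft_force: [0.6, 0.3, -1.8]
grip_width: 0.0452
t 23.2833 pos [ 0.437  -0.0875  0.1311] yaw 14.49 w 0.0452 F [-0.2 -0.6 -1.6]
  shift cm [ 4.98 25.8   0.1 ] turn [-0.  0. -0.] rows>= 7
```

View pics/w13.png

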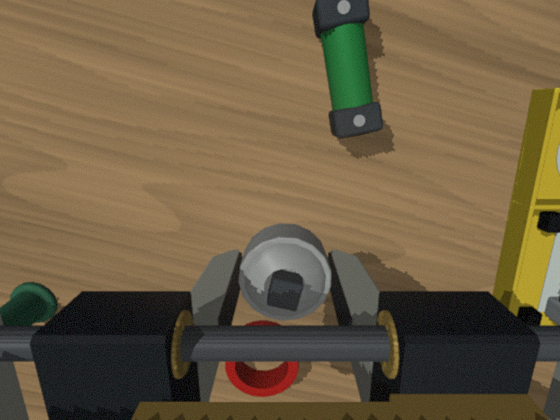

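The steel adapter is held upright at (285,270). Carrying it to the yellow mark.

```bash
python3 -m crank '[{"xyz":[5,25.8,0.1],"angular":[0,0,0],"gripper":1},{"xyz":[5,25.8,0.1],"angular":[0,0,0],"gripper":1},{"xyz":[5,25.8,0.1],"angular":[0,0,0],"gripper":1},{"xyz":[5,25.8,0.1],"angular":[0,0,0],"gripper":1},{"xyz":[5,25.8,0.1],"angular":[0,0,0],"gripper":1},{"xyz":[5,25.8,0.1],"angular":[0,0,0],"gripper":1},{"xyz":[5,25.8,0.1],"angular":[0,0,0],"gripper":1},{"xyz":[5,25.8,0.1],"angular":[0,0,0],"gripper":1},{"xyz":[5,25.8,0.1],"angular":[0,0,0],"gripper":1},{"xyz":[5,25.8,0.1],"angular":[0,0,0],"gripper":1},{"xyz":[5,25.8,0.1],"angular":[0,0,0],"gripper":1}]'; python3 - <<'E'
from h import *
d=snap("wrist","w14");plan([0.5498,-0.3248,0.027],14.5)
P=cloud(d)
s=P[215:322,235:338].reshape(-1,3);s=s[(s[:,2]>0.118)&(s[:,2]<0.152)]
q=s[(s[:,2]>0.126)]
print(len(s),cv2.minAreaRect((s[:,:2]*1000).astype(np.float32)),np.percentile(s[:,2],[5,50,95,100]))
# stud top
t=s[s[:,2]>np.percentile(s[:,2],93)];print("high pts",t.mean(0))
E
```

```text
clock: 24.2
tcp_pos: [0.5499, -0.3236, 0.1298]
orientation: [-3.115, -0.397, 0.002]
ft_force: [-0.1, 0.1, -1.2]
grip_width: 0.0457
t 24.25 pos [ 0.5501 -0.3238  0.1301] yaw 14.54 w 0.0453 F [-0.4  0.3 -1.7]
  shift cm [-0.04  0.1  10.31] turn [-0.001  0.001  0.001] rows>= 3
7234 ((550.5114135742188, -322.7122802734375), (47.08650588989258, 47.247127532958984), 62.08142852783203) [0.12318298 0.13263196 0.1430786  0.15053553]
high pts [ 0.55027256 -0.32684611  0.14375653]
```

View pics/w14.png

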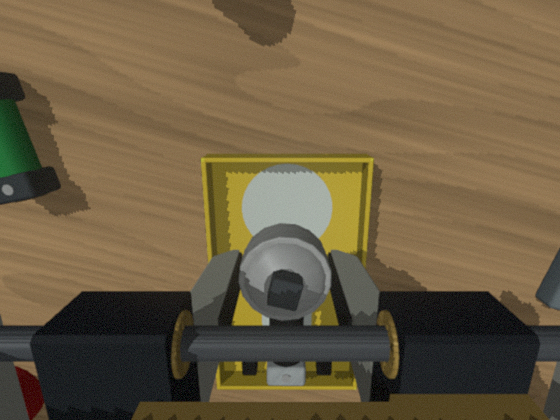

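The adapter's axis is at column 286, on the disc's centre column (286). Lowering it.

```bash
python3 -m crank '[{"xyz":[0,0.02,3],"angular":[0,0,0],"gripper":1},{"xyz":[0,0.02,6],"angular":[0,0,0],"gripper":1},{"xyz":[0,0.02,8.5],"angular":[0,0,0],"gripper":1},{"xyz":[0,0.02,9.8],"angular":[0,0,0],"gripper":1},{"xyz":[0,0.02,10.2],"angular":[0,0,0],"gripper":1},{"xyz":[0,0.02,10.3],"angular":[0,0,0],"gripper":1},{"xyz":[0,0.02,10.3],"angular":[0,0,0],"gripper":1},{"xyz":[0,0.02,10.3],"angular":[0,0,0],"gripper":1},{"xyz":[0,0.02,10.3],"angular":[0,0,0],"gripper":1},{"xyz":[0,0.02,10.3],"angular":[0,0,0],"gripper":1}]'; python3 -c "
from h import *
plan([0.5498,-0.3249,0.0258],14.5)"
```

```text
clock: 25.08
tcp_pos: [0.5508, -0.3254, 0.0285]
orientation: [3.115, 0.396, 0.002]
ft_force: [0.5, -0.6, -1.5]
grip_width: 0.0455
t 25.0833 pos [ 0.5508 -0.3254  0.0285] yaw 14.49 w 0.0455 F [ 0.5 -0.6 -1.5]
  shift cm [-0.09 -0.07  0.27] turn [ 0.001 -0.001 -0.   ] rows>= 1
```

```bash
python3 -m crank '[{"xyz":[-0.08,-0.05,0.1],"angular":[0,0,0],"gripper":1},{"xyz":[-0.08,-0.05,0.2],"angular":[0,0,0],"gripper":1},{"xyz":[-0.08,-0.05,0.26],"angular":[0,0,0],"gripper":1},{"xyz":[-0.08,-0.05,0.28],"angular":[0,0,0],"gripper":1},{"xyz":[-0.08,-0.05,0.28],"angular":[0,0,0],"gripper":1}]'; python3 -c "
from h import *
plan([0.5498,-0.3249,0.0258],14.5)"
```

```text
clock: 25.5
tcp_pos: [0.5496, -0.3249, 0.0258]
orientation: [3.116, 0.396, 0.0]
ft_force: [-4.0, 3.5, 9.9]
grip_width: 0.0454
t 25.5 pos [ 0.5496 -0.3249  0.0258] yaw 14.49 w 0.0454 F [-4.   3.5  9.9]
  shift cm [ 0.02  0.01 -0.  ] turn [ 0. -0. -0.] rows>= 1
```

```bash
python3 -m crank '[{"xyz":[0,0,0],"angular":[0,0,0],"gripper":-0.29},{"xyz":[0,0,0],"angular":[0,0,0],"gripper":-0.29},{"xyz":[0,0,0],"angular":[0,0,0],"gripper":-0.29},{"xyz":[0,0,0],"angular":[0,0,0],"gripper":-0.29},{"xyz":[0,0,-0.5],"angular":[0,0,0],"gripper":-0.29},{"xyz":[0,0,-2],"angular":[0,0,0],"gripper":-0.29},{"xyz":[0,0,-5],"angular":[0,0,0],"gripper":-0.29},{"xyz":[0,0,-9],"angular":[0,0,0],"gripper":-0.29},{"xyz":[0,0,-13],"angular":[0,0,0],"gripper":-0.29},{"xyz":[0,0,-15],"angular":[0,0,0],"gripper":-0.29},{"xyz":[0,0,-15],"angular":[0,0,0],"gripper":-0.29}]'; python3 - <<'E'
from h import *
snap("wrist","w15");plan([0.33,0.0,0.30],14.5)
meas("w15",(235,150,335,265),0.014)
E
```

```text
clock: 26.42
tcp_pos: [0.5515, -0.3261, 0.1816]
orientation: [3.11, 0.395, 0.011]
ft_force: [0.0, -1.1, 1.3]
grip_width: 0.06
t 26.4667 pos [ 0.5505 -0.3255  0.1785] yaw 14.48 w 0.0597 F [ 0.5  1.2 -0.2]
  shift cm [-13.16 -36.98 -12.36] turn [ 0.004 -0.004 -0.   ] rows>= 10
w15 n 1875 mean [ 0.5511 -0.3238  0.0289] ztop [0.0286 0.039 ] rect [array([ 548.7, -324. ]), array([45.1, 44.8]), np.float64(13.3)]
```

View pics/w15.png

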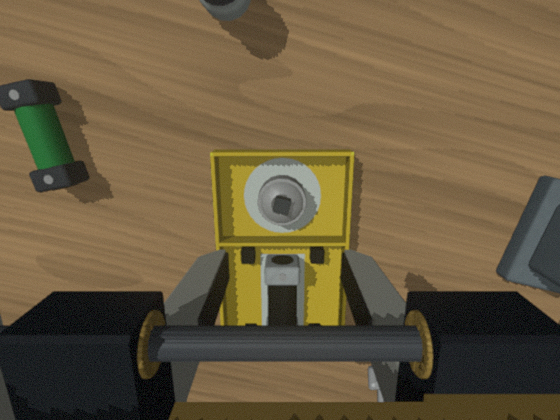

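The steel adapter stands upright, centred on the disc at (282,200). I'm retreating upward and back for a final check.

```bash
python3 -m crank '[{"xyz":[0,0,-4],"angular":[0,0,0],"gripper":-0.29},{"xyz":[-13,-30,-12],"angular":[0,0,0],"gripper":-0.29},{"xyz":[-13,-30,-12],"angular":[0,0,0],"gripper":-0.29},{"xyz":[-13,-30,-12],"angular":[0,0,0],"gripper":-0.29},{"xyz":[-13,-30,-12],"angular":[0,0,0],"gripper":-0.29},{"xyz":[-13,-30,-12],"angular":[0,0,0],"gripper":-0.29},{"xyz":[-13,-30,-12],"angular":[0,0,0],"gripper":-0.29},{"xyz":[-13,-30,-12],"angular":[0,0,0],"gripper":-0.29},{"xyz":[-13,-30,-12],"angular":[0,0,0],"gripper":-0.29},{"xyz":[-13,-30,-12],"angular":[0,0,0],"gripper":-0.29},{"xyz":[-13,-30,-12],"angular":[0,0,0],"gripper":-0.29},{"xyz":[-13,-30,-12],"angular":[0,0,0],"gripper":-0.29},{"xyz":[-13,-30,-12],"angular":[0,0,0],"gripper":-0.29},{"xyz":[-13,-30,-12],"angular":[0,0,0],"gripper":-0.29}]'; python3 - <<'E'
from h import *
snap("top","t16");snap("side","s16")
meas("t16",(195,140,275,185),0.009);meas("t16",(320,195,365,255),0.009)
E
```

```text
clock: 27.63
tcp_pos: [0.349, -0.0675, 0.294]
orientation: [-3.116, -0.395, 0.002]
ft_force: [-0.0, 0.6, -0.0]
grip_width: 0.06
t16 n 280 mean [0.6897 0.1003 0.0241] ztop [0.0253 0.0284] rect [array([690.1, 100.8]), array([44. , 44.2]), np.float64(16.6)]
t16 n 694 mean [ 0.5522 -0.1036  0.0308] ztop [0.0317 0.0361] rect [array([ 553.3, -104.4]), array([93. , 34.3]), np.float64(26.0)]
```

View pics/t16.png

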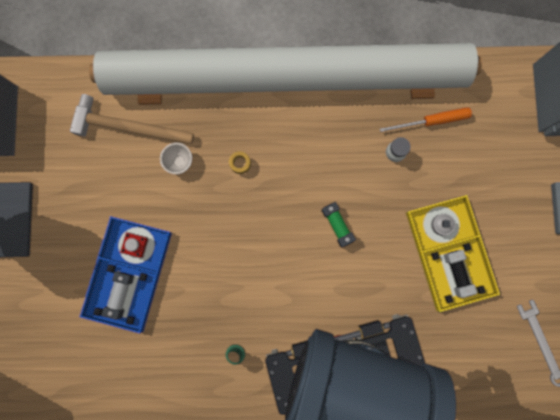

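View pics/s16.png

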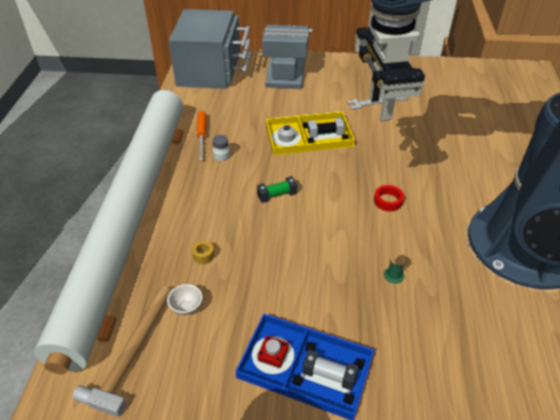

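Both views show each tube in its long bay and each adapter on its mark. The green tube (339,225) and collar (240,162) are unmoved. One numeric check in the top camera, then I hand in.

```bash
python3 - <<'E'
from h import *
for b,z in [((100,265,142,322),.03),((119,228,152,262),.017),((440,245,480,302),.03),((428,208,460,240),.017)]: meas("t16",b,z,.06)
E
```

```text
t16 n 641 mean [0.4164 0.3513 0.0363] ztop [0.0366 0.0405] rect [array([416.3, 352.3]), array([34.3, 93.5]), np.float64(74.4)]
t16 n 509 mean [0.5187 0.321  0.0282] ztop [0.0267 0.0376] rect [array([519.2, 323.5]), array([47.3, 46.1]), np.float64(74.0)]
t16 n 640 mean [ 0.4462 -0.3503  0.0361] ztop [0.0364 0.0399] rect [array([ 446.6, -351.4]), array([92.4, 34.9]), np.float64(14.1)]
t16 n 395 mean [ 0.5482 -0.3223  0.0299] ztop [0.0294 0.0403] rect [array([ 548.7, -324.4]), array([45.2, 44. ]), np.float64(46.0)]
```

All four are within about 1.5 mm of their targets.

```bash
python3 -c "
from rig import robot;print(robot.hand_in())"
```

```text
the job is handed in; nothing more can be done
None
```

Both kits are made up and handed in at about 28 s. The blue tray holds the silver tube and the red square adapter, and the yellow tray holds the black tube and the plain steel round adapter.

The last top-camera check put each part about 0.5–1.2 mm from the target measured in the same camera. The tubes lie within about 1° of the tray axes, and both adapters stand upright. The final wrist view of the steel adapter put it about 1.4 mm off the mark's centre.

The brass collar and green tube are where they started, with readings repeating to within 0.3 mm. The gripper was clear of everything at the end. The largest contact force I read while setting parts down was about 13 N.

The wrist and top cameras disagreed by up to about 2 mm while I was locating parts, which is within the stated calibration, so I mostly worked to values between the two. No check failed.

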